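# Stand the solvent bottles in their nests

### The arm

A 6-joint arm with a two-finger parallel gripper is mounted at the origin on the work surface. World frame = base frame: x ahead of the robot, y to its left, z up, the work surface at z = 0. Lengths are in m, angles in rad, forces in N, time in s.
With the tool pointing down it reaches from about 0.25 to 0.725 m from the base axis. Payload 4 kg.
Tool frame: the origin (TCP) lies midway between the tips of the shut fingers; the grasp point (between the pads) lies 19 mm behind it; z points along the fingers, y is the line along which they close (so a half turn about z gives the same grasp; the last joint's range is limited). The gripper opens to 85 mm and grips with 20 to 120 N. Pads are 22 mm wide; open, the fingers measure 114 mm over their backs; the gripper's body (76 mm by 85 mm) begins 54 mm behind the grasp point. The pads swing forward as they close: fully open they stand 13 mm farther back than shut.
Start: joints at [-1.251, 0.241, 0.005, 1.335, 0, 1.571], TCP at [0.157, -0.475, 0.231] pointing down, gripper open.
Joint ranges: [-2.72, 2.72], [-1.05, 1.87], [-1.09, 1.28], [-1.99, 2.15], [-1.42, 1.44], [-3.14, 3.14]. Speed limits (rad/s): [2.79, 2.79, 3.14, 3.14, 3.14, 3.14].

### API

Orientations are given as a unit quaternion [x, y, z, w].
In Python, from workcell import get_obs, camera, job_done, silhouettes gives the robot as it stands. The module is installed in compiled form; this text tells all that it offers.
- The arm moves only by the tool drive_tool, never from a script. Its argument "increments" is a list of rows, each a list of 3 entries, a list of its own where there are three numbers: the shift along the world's x, y, z in mm, then the turn, a rotation vector about the world's x, y, z in degrees, then the opening, from 0 (shut) to 1 (fully open). A call has 1 to 8 rows; each row shifts and turns the commanded pose from where the row before left it; what a row does not reach is not made up. A row lasts 1/12 s, in which the tool goes at most 41.7 mm and 7.16 degrees, less where a joint would pass 70% of its speed; a pose out of reach is approached as far as the arm can. A call is refused whole if a number of a shift passes 41.7 or a number of a turn 7.16, either way. A call with a gripper value outside its range is refused whole. The fingers move at their own pace and stop on an object; the grip force is fixed at half the most. Time passes only in rows, so rows that do not move let the fingers close. It gives the time, the measured TCP pose, the force, the opening and the grip force at its end, in the units of the state.
- get_obs(): the state, without advancing time (a new reading comes with each control period).
- camera(name): name is "scene" or "side" or "wrist"; returns a dict with "image" (480x640x3 uint8, red, green, blue), "K" (3x3 intrinsics, pixels), "k1" (the pictures are not rectified: a ray, as slopes to the right and down, at radius r is drawn at 1 + k1 r^2 times it, then the intrinsics apply), "view" (4x4, takes a point from world to camera coordinates). Camera axes: x right, y down, z forward; pixel columns grow to the right and rows downward; lengths in m; the calibration is good to about 2 mm. A picture is of the moment at which its call begins. There is no depth.
- job_done(): hands the job in; it is judged then, once.
Trained networks look in a picture, given as the dict that the camera call returned (one of the last four; its "shot" number tells which), for a name from the list of things; names that differ only in an ending like _2 or _b are one class to them, and where a whole thing is asked for, a point or a joint stands for the part that bears it (a point fixed in the world has none). Each returns a list of dicts, best first, with "conf" (0 to 1); they miss things now and then, are a little off and sometimes report something else, mostly with a low value. They report only what shows in the picture. A call takes as long as a camera call. They do not tell look-alikes from the thing itself.
- silhouettes(query, picture): "region" (480x640 bool, what is visible of it) and "bbox" ([left, top, right, bottom] in pixels, round what is visible of it).
The state is a dict: "clock": time; "joint_pos": joint angles; "joint_vel": joint speeds; "tau": joint torques, N m; "eef_pos": TCP position; "tool_rot": TCP orientation; "ft_force": force on the tool from outside, world axes, zero at the start; "ft_torque": the same for the moment, N m; "grip_width": finger opening in m; "grasp_force": force on a finger pad.
Only numpy, scipy, OpenCV 4.12 (cv2) and the standard library are available. Lean on these libraries where they do the work, as an engineer would, in place of code of your own. Each camera call takes 0.05 s, during which the arm holds its last target. There are 200 camera calls.

### The job

Put away the four screw-capped solvent bottles with necks: stand each one gently in the low nest on the bench that has its own shape and size, so that it sits flat inside the rim, the square ones with their sides in line with the nest's. Leave the squat jar and the open beaker where they stand, and knock nothing over.

Things in the scene. Friction and masses are not known exactly. Their poses are not given: they have to be found in the camera images.
- round_large: Empty brown-glass round bottle with a paper band, a narrow neck and a blue screw cap: body 68 mm in diameter, straight up to 80 mm, then tapering to the neck; 130 mm high in all. The cap is a cylinder 45 mm in diameter and 26 mm high, its top at 130 mm. About 260 g. Loose, upright on the bench. Origin: centre of the underside, z up.
- round_small: Empty brown-glass round bottle with a paper band, a narrow neck and a blue screw cap: body 42 mm in diameter, straight up to 46 mm, then tapering to the neck; 84 mm high in all. The cap is a cylinder 30 mm in diameter and 24 mm high, its top at 84 mm. About 80 g. Loose, upright on the bench. Origin: centre of the underside, z up.
- square_large: Empty brown-glass square (seen from above) bottle with a paper band, a narrow neck and a blue screw cap: body 60 mm wide on each side, straight up to 78 mm, then tapering to the neck; 122 mm high in all. The cap is a cylinder 45 mm in diameter and 26 mm high, its top at 122 mm. About 240 g. Loose, upright on the bench. Origin: centre of the underside, z up. x and y are square to its flat sides.
- square_small: Empty brown-glass square (seen from above) bottle with a paper band, a narrow neck and a blue screw cap: body 42 mm wide on each side, straight up to 48 mm, then tapering to the neck; 84 mm high in all. The cap is a cylinder 30 mm in diameter and 24 mm high, its top at 84 mm. About 90 g. Loose, upright on the bench. Origin: centre of the underside, z up. x and y are square to its flat sides.
- nest_round_large: White low bottle nest with a black floor, round, fixed to the bench: 100 mm over the outside, 12 mm high; the round well is 86 mm in diameter, its floor 4 mm above the bench, rim 7 mm wide. It is for the large round bottle, which has 9 mm of play all round. Origin: centre of the underside, z up.
- nest_round_small: White low bottle nest with a black floor, round, fixed to the bench: 74 mm over the outside, 12 mm high; the round well is 60 mm in diameter, its floor 4 mm above the bench, rim 7 mm wide. It is for the small round bottle, which has 9 mm of play all round. Origin: centre of the underside, z up.
- nest_square_large: White low bottle nest with a black floor, square, fixed to the bench: 92 mm over the outside, 12 mm high; the square well is 78 mm on each side, its floor 4 mm above the bench, rim 7 mm wide. It is for the large square bottle, which has 9 mm of play all round. Origin: centre of the underside, z up. x and y are square to its sides.
- nest_square_small: White low bottle nest with a black floor, square, fixed to the bench: 74 mm over the outside, 12 mm high; the square well is 60 mm on each side, its floor 4 mm above the bench, rim 7 mm wide. It is for the small square bottle, which has 9 mm of play all round. Origin: centre of the underside, z up. x and y are square to its sides.
- jar: Stays where it is. Straight squat brown-glass jar without a neck, blue lid as wide as the jar: 63 mm in diameter, 60 mm high, 200 g. Loose, among the bottles. Origin: centre of the underside.
- beaker: Stays where it is. Open clear-glass beaker, 62 mm in diameter at the rim, 75 mm high, 90 g. Loose, among the bottles. Origin: centre of the underside.
There are look-alikes about, which are no part of the job. Leave any red look-alike of the square_large alone.

How it is judged:
By the outcome, as a careful person would: the job done as asked, in the order asked, and still so for the second after the job is handed in, with the robot touching nothing.
It also fails if it takes over 102 s, if anything falls off the work surface, if the arm or the gripper's body presses on something with over 40 N, if the wrist force passes 120 N, or if a joint passes its speed limit or range.

## Working session

There is one attempt and no reset: what is moved stays moved. The work goes in short steps, Python scripts to look and compute and a tool call to move; the robot and the scene stay as the last step left them, time stands still between calls to the robot, and variables do not carry over. Pictures are saved under pics/ and viewed, at most 14 in all, crops included, and the job is handed in when it is done.

Besides the shell and the picture viewer there is one more tool, called after "Request:" by a JSON object that holds its "api" and its "payload". drive_tool: Moves the arm, as the interface text tells. Its arguments: {"type":"object","properties":{"increments":{"type":"array"}},"required":["increments"]}

```bash
mkdir -p pics
cat > h.py <<'E'
import numpy as np, cv2
from workcell import get_obs, camera, job_done, silhouettes
def save(n,im): cv2.imwrite('pics/'+n+'.png',im[:,:,::-1])
def ray(p,uv):
    K,k1,V=p['K'],p['k1'],p['view']
    d=cv2.undistortPoints(np.array([[uv]],float),K,np.array([k1,0,0,0.]))[0,0]
    R=V[:3,:3]; c=-R.T@V[:3,3]; return c,R.T@np.array([d[0],d[1],1])
def at(p,uv,z):
    c,d=ray(p,uv); return c+d*(z-c[2])/d[2]
def proj(p,X):
    V=p['view']; r=cv2.Rodrigues(V[:3,:3])[0]
    return cv2.projectPoints(np.array(X,float).reshape(-1,1,3),r,V[:3,3],p['K'],np.array([p['k1'],0,0,0.]))[0].reshape(-1,2)
names="round_large round_small square_large square_small nest_round_large nest_round_small nest_square_large nest_square_small jar beaker".split()
E
python3 - <<'E'
from h import *
for n in ('scene','side','wrist'):
    p=camera(n); save(n+'0',p['image']); V=p['view']; print(n,(-V[:3,:3].T@V[:3,3]).round(3),p['k1'],p['K'][0,0])
    for q in names:
        print(q,[(round(d['conf'],2),[int(x) for x in d['bbox']]) for d in silhouettes(q,p)])
print(get_obs())
E
```

```text
scene [1.239 0.319 0.84 ] -0.06669037998301651 498.74857390575687
round_large [(0.59, [401, 220, 433, 277]), (0.49, [256, 188, 280, 227]), (0.46, [390, 318, 424, 351])]
round_small [(0.96, [302, 213, 323, 247])]
square_large [(0.93, [184, 139, 210, 192]), (0.87, [244, 137, 273, 191]), (0.78, [208, 164, 237, 213]), (0.75, [287, 152, 309, 200])]
square_small [(0.93, [261, 189, 280, 228])]
nest_round_large [(0.97, [317, 277, 361, 316])]
nest_round_small [(0.96, [392, 318, 426, 349])]
nest_square_large [(0.74, [247, 253, 307, 299]), (0.4, [465, 261, 493, 298])]
nest_square_small [(0.81, [192, 236, 233, 271])]
jar [(0.88, [463, 261, 497, 299])]
beaker [(0.8, [347, 224, 377, 263])]
side [0.16  0.642 0.919] -0.06508220253695854 481.90972994699786
round_large [(0.98, [268, 286, 307, 340])]
round_small [(0.74, [312, 218, 335, 249])]
square_large [(0.92, [351, 136, 380, 183]), (0.91, [385, 120, 414, 165]), (0.67, [392, 157, 423, 203]), (0.58, [384, 188, 415, 238])]
square_small [(0.85, [337, 181, 361, 220])]
nest_round_large [(0.93, [228, 247, 269, 280])]
nest_round_small [(0.83, [184, 299, 22
[... 467 characters left out ...]
]
{'clock': 1.65, 'joint_pos': array([-1.25096242e+00,  2.40607760e-01,  5.01786873e-03,  1.33517633e+00,
        3.66238376e-05,  1.57080298e+00]), 'joint_vel': array([-0.00015539,  0.0014567 , -0.00072977,  0.00119578,  0.00083313,
        0.00102655]), 'tau': array([-3.93149921e-04, -3.72204030e+01,  2.52685905e+01,  1.24251379e-03,
       -6.03907802e-05,  8.20424646e-06]), 'eef_pos': array([ 0.15722057, -0.47465715,  0.23130942]), 'tool_rot': array([9.87241040e-01, 1.59232936e-01, 2.04754212e-05, 1.19457528e-05]), 'ft_force': array([-0.13510941, -0.94193351, -0.47354222]), 'ft_torque': array([-0.02060499,  0.01610375, -0.01329736]), 'grasp_force': 0.0, 'grip_width': 0.08524074573728904}
```

Run:
```python
import cv2
a=cv2.imread('pics/scene0.png')[120:360,175:505]; cv2.imwrite('pics/sc.png',cv2.resize(a,(792,576),interpolation=3))
a=cv2.imread('pics/side0.png')[105:405,175:435]; cv2.imwrite('pics/sd.png',cv2.resize(a,(520,600),interpolation=3))
```

```text
(no output)
```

View pics/sc.png

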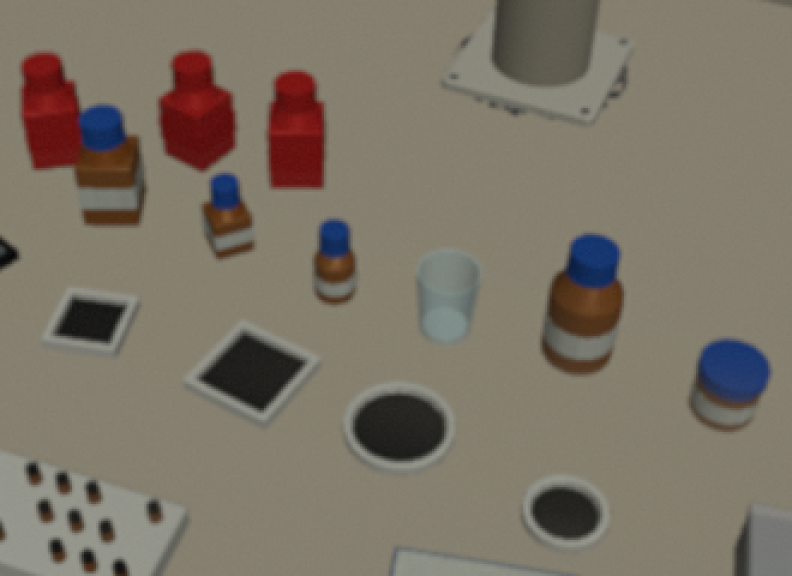

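View pics/sd.png

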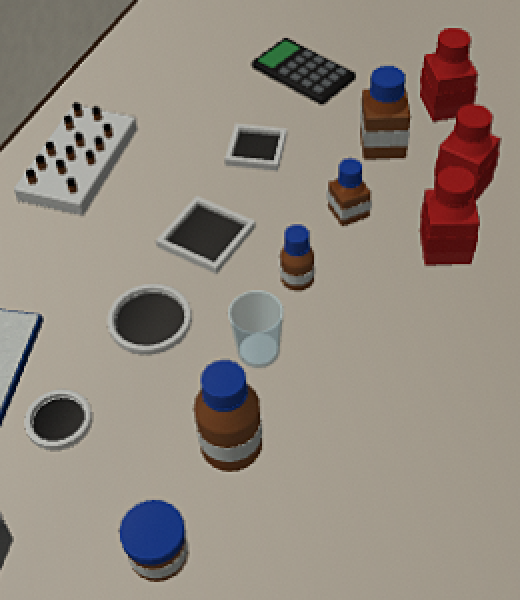

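Scene crop (2.4x): the upright things are all clear. There are four "square_large" candidates. Three are red: full-image scene px (197,165), (258,164) and (298,176). One is brown with a blue cap and paper band, at (222,188), in side at (368,160). Only the brown one fits the description, and both enlarged crops confirm it. The nests are at (212,253), (277,276), (339,297) and (409,333).

```bash
cat > fit.py <<'E'
from h import *
from scipy.optimize import minimize
S=4
t=np.linspace(0,2*np.pi,40,endpoint=False); C=np.c_[np.cos(t),np.sin(t)]; Q=np.array([[1,1],[-1,1],[-1,-1],[1,-1]])
lay=lambda b,z:np.c_[b,np.full(len(b),z)]
def parts(n):
    L=lambda b,zs:np.vstack([lay(b,z) for z in zs])
    if n.startswith('nest'):
        o={'nest_round_large':.1,'nest_square_large':.092}.get(n,.074)/2
        return [L((C if 'round' in n else Q)*o,(0,.012))]
    w,s,h,c,ch={'round_large':(.068,.08,.13,.045,.026),'round_small':(.042,.046,.084,.03,.024),'square_large':(.06,.078,.122,.045,.026),'square_small':(.042,.048,.084,.03,.024),'jar':(.063,.06,.06,.063,.01),'beaker':(.062,.075,.075,.062,.01)}[n]
    b=(Q if 'square' in n else C)*w/2
    P=[L(b,(0,s)),L(C*c/2,(h-ch,h))]
    if h>s: P.append(np.vstack([lay(b,s),lay(C*c*.42,h-ch)]))
    return P
def render(p,n,x):
    m=np.zeros((480*S,640*S),np.uint8); c,s=np.cos(x[2]),np.sin(x[2])
    for P in parts(n):
        X=P.copy(); X[:,:2]=P[:,:2]@np.array([[c,s],[-s,c]])+x[:2]
        X=X if len(x)<4 else X+[0,0,x[3]]
        uv=(proj(p,X)+.5)*S-.5
        cv2.fillConvexPoly(m,cv2.convexHull(np.round(uv).astype(np.int32)),1)
    return m>0
def fit(n,obs,x0,yaw):
    T=[cv2.resize(r.astype(np.uint8),None,fx=S,fy=S,interpolation=0)>0 for _,r in obs]
    def f(v):
        x=[v[0],v[1],v[2]/.1 if yaw else 0]; e=0
        for (p,_),r in zip(obs,T):
            m=render(p,n,x); e+=1-(m&r).sum()/(m|r).sum()
        return e/len(T)
    best=None
    for y in ((-.6,-.2,.2,.6) if yaw else (0,)):
        v0=np.array([x0[0],x0[1],y*.1]); d=np.vstack([v0,v0+[.01,0,0],v0+[0,.01,0],v0+[0,0,.02]])
        if not yaw: d=d[:3,:]
        if yaw: r=minimize(f,v0,method='Nelder-Mead',options=dict(initial_simplex=d,xatol=2e-4,fatol=1e-4))
        else: r=minimize(lambda u:f([*u,0]),v0[:2],method='Nelder-Mead',options=dict(initial_simplex=d[:,:2],xatol=2e-4,fatol=1e-4))
        if best is None or r.fun<best.fun: best=r
    b=best.x; return [b[0],b[1],(np.degrees(b[2]/.1)+45)%90-45 if yaw else 0],1-best.fun
def blob(p,d,n):
    # region must be brown for square_large
    px=p['image'][d['region']].astype(int); return ((px[:,0]>120)&(px[:,2]<60)&(px[:,1]<50)).mean()
def find(n,ps):
    out=[]
    for p in ps:
        D=silhouettes(n,p); D=[d for d in D if blob(p,d,n)<.2 and d['conf']>.3]
        if D: out.append((p,D[0]['region']))
    return out
E
python3 - <<'E'
from fit import *
ps=[camera('scene'),camera('side')]
for n in names:
    o=find(n,ps); x0=None
    for p,r in o:
        v,u=np.nonzero(r); x0=at(p,[u.mean(),v.mean()],.006 if 'nest' in n else .04)
    for k in ([o] if len(o)<2 else [o,o[:1],o[1:]]):
        x,i=fit(n,k,x0,'square' in n); print(n,[round(1000*x[0]),round(1000*x[1]),round(x[2],1)],round(i,3))
# reds
for p in ps:
    for d in silhouettes('square_large',p): 
        if blob(p,d,0)>.2:
            x,i=fit('square_large',[(p,d['region'])],at(p,[(d['bbox'][0]+d['bbox'][2])/2,(d['bbox'][1]+d['bbox'][3])/2],.05),True); print('red',np.round([1000*x[0],1000*x[1],x[2]]),round(i,2))
E
```

```text
round_large [444, 186, 0] 0.944
round_large [441, 185, 0] 0.964
round_large [445, 185, 0] 0.938
round_small [470, -58, 0] 0.907
round_small [467, -59, 0] 0.907
round_small [471, -59, 0] 0.925
square_large [455, -326, np.float64(26.4)] 0.934
square_large [451, -328, np.float64(26.3)] 0.964
square_large [456, -328, np.float64(25.7)] 0.936
square_small [454, -188, np.float64(-34.0)] 0.899
square_small [451, -188, np.float64(-34.6)] 0.927
square_small [455, -189, np.float64(-42.2)] 0.895
nest_round_large [607, 72, 0] 0.947
nest_round_large [605, 70, 0] 0.97
nest_round_large [608, 72, 0] 0.97
nest_round_small [632, 236, 0] 0.465
nest_round_small [632, 236, 0] 0.0
nest_round_small [632, 236, 0] 0.931
nest_square_large [606, -77, np.float64(-6.5)] 0.954
nest_square_large [605, -78, np.float64(-6.9)] 0.963
nest_square_large [607, -77, np.float64(-6.9)] 0.958
nest_square_small [616, -251, np.float64(13.9)] 0.926
nest_square_small [613, -251, np.float64(14.0)] 0.956
nest_square_small [617, -252, np.float64(13.5)] 0.941
jar [455, 329, 0] 0.902
jar [452, 329, 0] 0.912
jar [457, 326, 0] 0.898
beaker [469, 59, 0] 0.842
beaker [462, 57, 0] 0.851
beaker [473, 56, 0] 0.862
red [ 314. -179.   26.] 0.96
red [ 318. -179.   28.] 0.96
red [ 330. -299.  -12.] 0.73
red [ 400. -443.   40.] 0.93
```

Request:
{"api": "drive_tool", "payload": {"increments": [[[25,24,0],[0,0,0],0.8],[[25,24,0],[0,0,0],0.8],[[25,24,0],[0,0,0],0.8],[[25,24,0],[0,0,0],0.8],[[25,24,0],[0,0,0],0.8],[[25,24,0],[0,0,0],0.8],[[25,24,0],[0,0,0],0.8],[[25,24,0],[0,0,0],0.8]]}}

```text
clock: 3.52
eef_pos: [0.3582, -0.2814, 0.2315]
tool_rot: [0.987, 0.159, 0.0, 0.0]
ft_force: [1.6, -0.0, -0.3]
grip_width: 0.0689
grasp_force: 0.0
```

Request:
{"api": "drive_tool", "payload": {"increments": [[[24,24,0],[0,0,0],0.8],[[24,24,0],[0,0,0],0.8],[[24,24,0],[0,0,0],0.8],[[25,23,0],[0,0,0],0.8],[[0,0,0],[0,0,0],0.8],[[0,0,0],[0,0,0],0.8]]}}

```text
clock: 4.02
eef_pos: [0.4552, -0.1863, 0.231]
tool_rot: [0.987, 0.161, -0.0, 0.0]
ft_force: [-0.6, -0.6, 0.4]
grip_width: 0.0684
grasp_force: 0.0
```

Run:
```python
from fit import *
p=camera('wrist'); save('w1',p['image']); print(get_obs()['eef_pos'],get_obs()['clock'])
for q in names:
    for d in silhouettes(q,p):
        v,u=np.nonzero(d['region']); x0=at(p,[u.mean(),v.mean()],.006 if 'nest' in q else .05)
        x,i=fit(q,[(p,d['region'])],x0,'square' in q); print(q,round(d['conf'],2),[int(a) for a in d['bbox']],np.round([1000*x[0],1000*x[1],x[2]]),round(i,2))
```

```text
[ 0.45426562 -0.18716425  0.23106412] 4.0667
round_small 0.95 [149, 121, 221, 175] [470. -58.   0.] 0.96
square_large 0.97 [418, 211, 523, 315] [ 455. -327.   25.] 0.96
square_large 0.89 [489, 287, 604, 400] [ 400. -441.   36.] 0.8
square_large 0.65 [228, 286, 302, 405] [ 317. -178.   21.] 0.9
square_large 0.57 [337, 299, 414, 427] [ 327. -292.   40.] 0.85
square_small 0.88 [286, 178, 351, 242] [ 453. -187.  -41.] 0.95
nest_round_large 0.92 [66, 0, 136, 14] [607.  74.   0.] 0.96
nest_square_large 0.78 [186, 1, 314, 74] [606. -76.  -7.] 0.99
nest_square_small 0.95 [393, 12, 489, 108] [ 615. -251.   14.] 0.98
nest_square_small 0.44 [148, 123, 221, 172] [449. -48.  24.] 0.46
jar 0.73 [186, 1, 314, 80] [586. -89.   0.] 0.74
beaker 0.69 [0, 73, 108, 148] [466.  68.   0.] 0.9
```

View pics/w1.png

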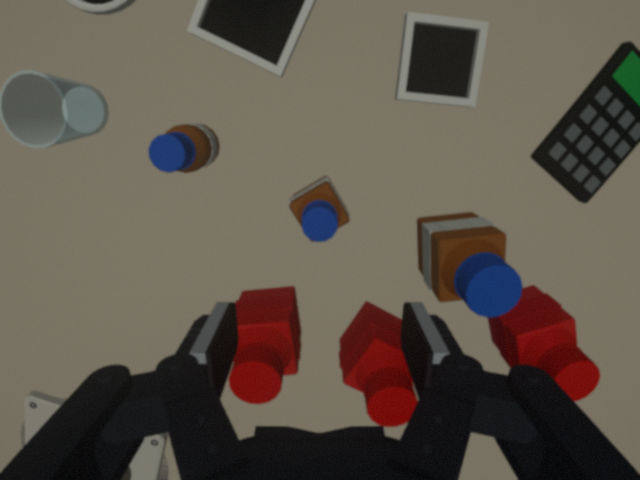

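The wrist picture agrees with the scene and side fits. The small square bottle is centred at px (320,212), its nest at (443,60), and the brown large square bottle at (462,260) is apart from the reds. I'll grasp the small square bottle first.

Request:
{"api": "drive_tool", "payload": {"increments": [[[0,0,-40],[0,0,0],0.7],[[0,0,-40],[0,0,0],0.7],[[0,0,-35],[0,0,0],0.7],[[0,0,-30],[0,0,0],0.7],[[0,0,-20],[0,0,0],0.7],[[0,0,-10],[0,0,0],0.7],[[0,0,0],[0,0,0],0.7],[[0,0,0],[0,0,0],0]]}}

```text
clock: 5.23
eef_pos: [0.4545, -0.1879, 0.0567]
tool_rot: [0.987, 0.159, 0.0, 0.0]
ft_force: [0.6, -0.8, -0.7]
grip_width: 0.0492
grasp_force: 0.0
```

Request:
{"api": "drive_tool", "payload": {"increments": [[[0,0,0],[0,0,0],0],[[0,0,0],[0,0,0],0],[[0,0,0],[0,0,0],0],[[0,0,0],[0,0,0],0],[[0,0,0],[0,0,0],0]]}}

```text
clock: 5.65
eef_pos: [0.4557, -0.1882, 0.0581]
tool_rot: [0.987, 0.159, 0.002, 0.001]
ft_force: [-0.0, 0.4, 6.3]
grip_width: 0.0283
grasp_force: 59.0
```

Request:
{"api": "drive_tool", "payload": {"increments": [[[0,0,15],[0,0,0],0],[[0,0,30],[0,0,0],0],[[0,0,15],[0,0,0],0],[[32,-12,0],[0,0,-7],0],[[32,-13,0],[0,0,-7],0],[[32,-13,0],[0,0,-7],0],[[32,-13,0],[0,0,-7],0],[[32,-12,0],[0,0,-7],0]]}}

```text
clock: 6.32
eef_pos: [0.6153, -0.2513, 0.1165]
tool_rot: [0.989, -0.148, 0.0, 0.0]
ft_force: [0.9, -0.4, -0.3]
grip_width: 0.0284
grasp_force: 59.4
```

Request:
{"api": "drive_tool", "payload": {"increments": [[[0,0,0],[0,0,0],0],[[0,0,0],[0,0,0],0],[[0,0,0],[0,0,0],0]]}}

```text
clock: 6.57
eef_pos: [0.6131, -0.2502, 0.1154]
tool_rot: [0.989, -0.145, -0.001, -0.0]
ft_force: [-0.6, 0.9, -1.2]
grip_width: 0.0282
grasp_force: 59.4
```

```bash
cat > held.py <<'E'
from fit import *
import sys
# fit held bottle at height z: python held.py name z tag
n,z,tag=sys.argv[1],float(sys.argv[2]),sys.argv[3]
_r=render
import fit as F
F.render=lambda p,m,x:_r(p,m,[*x,z])
o=get_obs(); print('eef',o['eef_pos'].round(4),'width',o['grip_width'],o['clock'],o['ft_force'].round(1))
ims=[]
for c in ('scene','side','wrist'):
    p=camera(c); D=silhouettes(n,p); D=[d for d in D if d['conf']>.3 and blob(p,d,n)<.2]
    for d in D[:2]:
        v,u=np.nonzero(d['region']); x0=at(p,[u.mean(),v.mean()],z+.04)
        if np.hypot(*(x0-o['eef_pos'])[:2])>.06: continue
        x,i=fit(n,[(p,d['region'])],x0,'square' in n); print(c,round(d['conf'],2),np.round([1000*x[0],1000*x[1],x[2]],1),round(i,2))
    e=proj(p,[[*o['eef_pos'][:2],.06]])[0]; a,b=int(np.clip(e[0]-65,0,510)),int(np.clip(e[1]-75,0,330))
    if c=='wrist': a,b=120,40; q=p['image'][40:440,120:520]
    else: q=p['image'][b:b+150,a:a+130]
    print(c,'crop origin',a,b)
    ims.append(cv2.resize(q,(260,300) if c!='wrist' else (280,300),interpolation=3))
save(tag,np.hstack(ims))
E
python3 held.py square_small 0.06 p1
```

```text
eef [ 0.6131 -0.2502  0.1154] width 0.028225379900962782 6.5667 [-0.6  0.9 -1.2]
scene 0.7 [ 611.7 -247.    14.2] 0.71
scene crop origin 144 162
side 0.96 [ 612.9 -249.9   13.1] 0.73
side crop origin 237 88
wrist 0.69 [ 611.9 -249.5   11.3] 0.86
wrist crop origin 120 40
```

View pics/p1.png

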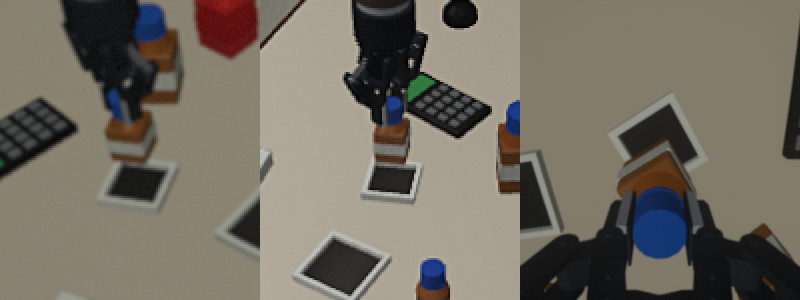

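The bottle is held upright over its nest with its sides parallel to the nest's. I'll lower it.

Request:
{"api": "drive_tool", "payload": {"increments": [[[2,-1,-20],[0,0,0],0],[[0,0,-15],[0,0,0],0],[[0,0,-10],[0,0,0],0],[[0,0,-4],[0,0,0],0],[[0,0,-2],[0,0,0],0],[[0,0,-2],[0,0,0],0],[[0,0,-1],[0,0,0],0],[[0,0,0],[0,0,0],0]]}}

```text
clock: 7.53
eef_pos: [0.6166, -0.2518, 0.063]
tool_rot: [0.989, -0.145, 0.001, 0.0]
ft_force: [-0.3, -0.2, -1.2]
grip_width: 0.0284
grasp_force: 59.4
```

Request:
{"api": "drive_tool", "payload": {"increments": [[[0,0,-1],[0,0,0],0],[[0,0,-1],[0,0,0],0],[[0,0,0],[0,0,0],0],[[0,0,0],[0,0,0],0]]}}

```text
clock: 7.87
eef_pos: [0.6171, -0.2519, 0.0623]
tool_rot: [0.989, -0.145, 0.001, 0.0]
ft_force: [-1.7, -0.2, 5.2]
grip_width: 0.0284
grasp_force: 60.3
```

Request:
{"api": "drive_tool", "payload": {"increments": [[[0,0,0],[0,0,0],0.5],[[0,0,0],[0,0,0],0.6],[[0,0,0],[0,0,0],0.7],[[0,0,0],[0,0,0],0.7],[[0,0,15],[0,0,0],0.7],[[0,0,30],[0,0,0],0.7],[[0,0,40],[0,0,0],0.7],[[0,0,40],[0,0,0],0.7]]}}

```text
clock: 8.53
eef_pos: [0.6151, -0.2512, 0.185]
tool_rot: [0.989, -0.145, -0.002, -0.0]
ft_force: [1.0, -1.0, 0.5]
grip_width: 0.0599
grasp_force: 0.0
```

Request:
{"api": "drive_tool", "payload": {"increments": [[[-21,28,0],[0,0,0],0.7],[[-21,28,0],[0,0,0],0.7],[[-21,28,0],[0,0,0],0.7],[[-21,28,0],[0,0,0],0.7],[[-21,27,0],[0,0,0],0.7],[[-20,27,0],[0,0,0],0.7],[[-20,27,0],[0,0,0],0.7],[[0,0,0],[0,0,0],0.7]]}}

```text
clock: 9.2
eef_pos: [0.4557, -0.0963, 0.1848]
tool_rot: [0.993, -0.115, -0.001, -0.017]
ft_force: [-0.4, -0.2, -0.1]
grip_width: 0.0598
grasp_force: 0.0
```

Run:
```python
from fit import *
print(get_obs()['eef_pos'])
for c,q in (('wrist','round_small'),('side','square_small'),('scene','square_small')):
    p=camera(c)
    for d in silhouettes(q,p)[:1]:
        v,u=np.nonzero(d['region']); x0=at(p,[u.mean(),v.mean()],.04)
        x,i=fit(q,[(p,d['region'])],x0,'square' in q); print(c,q,round(d['conf'],2),np.round([1000*x[0],1000*x[1],x[2]]),round(i,2))
```

```text
[ 0.45567227 -0.09633453  0.18481965]
wrist round_small 0.9 [470. -58.   0.] 0.95
side square_small 0.91 [ 619. -254.   15.] 0.88
scene square_small 0.59 [ 609. -253.    9.] 0.93
```

Request:
{"api": "drive_tool", "payload": {"increments": [[[0,0,0],[0,0,0],0.7]]}}

```text
clock: 9.58
eef_pos: [0.4616, -0.0993, 0.1852]
tool_rot: [0.993, -0.116, 0.002, -0.016]
ft_force: [-0.2, -0.3, -0.1]
grip_width: 0.06
grasp_force: 0.0
```

Request:
{"api": "drive_tool", "payload": {"increments": [[[3,14,0],[-0.9,0.25,0],0.7],[[3,14,0],[-0.9,0.25,0],0.7],[[2,13,0],[0,0,0],0.7],[[0,0,0],[0,0,0],0.7],[[0,0,0],[0,0,0],0.7]]}}

```text
clock: 10.0
eef_pos: [0.4631, -0.0843, 0.1853]
tool_rot: [0.995, -0.097, 0.0, -0.012]
ft_force: [0.4, 0.1, -0.7]
grip_width: 0.0598
grasp_force: 0.0
```

Run:
```python
from h import *
o=get_obs(); print(o['joint_pos'].round(3),o['joint_vel'].round(3),o['tau'].round(2))
```

```text
[-0.195  0.211 -0.156  1.206  0.023  3.141] [-0.01  -0.004 -0.    -0.    -0.004  0.002] [ 1.500e-01 -3.476e+01  2.432e+01  2.000e-02  1.000e-01 -0.000e+00]
```

Joint 6 reached its end stop. I'll turn the tool back by +90° and carry on.

Request:
{"api": "drive_tool", "payload": {"increments": [[[0,0,0],[0,0,7],0.7],[[0,0,0],[0,0,7],0.7],[[0,0,0],[0,0,7],0.7],[[0,0,0],[0,0,7],0.7],[[0,0,0],[0,0,7],0.7],[[0,0,0],[0,0,7],0.7],[[0,0,0],[0,0,7],0.7],[[0,0,0],[0,0,7],0.7]]}}

```text
clock: 10.67
eef_pos: [0.463, -0.0849, 0.1853]
tool_rot: [0.923, 0.384, -0.005, -0.01]
ft_force: [-0.1, -0.3, -0.5]
grip_width: 0.0596
grasp_force: 0.0
```

Request:
{"api": "drive_tool", "payload": {"increments": [[[2,9,0],[0,0,7],0.7],[[2,9,0],[0,0,7],0.7],[[2,8,0],[0,0,7],0.7],[[0,0,0],[0,0,7],0.7],[[0,0,0],[0,0,7],0.7],[[0,0,0],[0,0,0],0.7],[[0,0,0],[0,0,0],0.7]]}}

```text
clock: 11.25
eef_pos: [0.469, -0.0588, 0.1853]
tool_rot: [0.768, 0.64, -0.008, -0.008]
ft_force: [-0.5, 0.1, 0.8]
grip_width: 0.0597
grasp_force: 0.0
```

Run:
```python
from h import *
from scipy.spatial.transform import Rotation as R
o=get_obs(); print(o['joint_pos'].round(3),o['eef_pos'].round(4),o['clock']); z=R.from_quat(o['tool_rot']).as_matrix(); print(z.round(3)); print('levelling turn deg',np.degrees(np.cross(z[:,2],[0,0,-1])))
```

```text
[-1.240e-01  2.310e-01 -1.300e-01  1.233e+00 -1.000e-03  1.627e+00] [ 0.469  -0.0588  0.1853] 11.25
[[ 0.18   0.983 -0.023]
 [ 0.984 -0.18   0.002]
 [-0.002 -0.023 -1.   ]]
levelling turn deg [-0.12620145 -1.3109528  -0.        ]
```

Request:
{"api": "drive_tool", "payload": {"increments": [[[1,1,-30],[-0.1,-1.3,0],0.7],[[0,0,-35],[0,0,0],0.7],[[0,0,-30],[0,0,0],0.7],[[0,0,-20],[0,0,0],0.7],[[0,0,-10],[0,0,0],0.7],[[0,0,-4],[0,0,0],0.7],[[0,0,0],[0,0,0],0.7],[[0,0,0],[0,0,0],0]]}}

```text
clock: 11.92
eef_pos: [0.4706, -0.058, 0.0569]
tool_rot: [0.767, 0.641, 0.0, 0.0]
ft_force: [-0.5, 0.1, 0.2]
grip_width: 0.0487
grasp_force: 0.0
```

Request:
{"api": "drive_tool", "payload": {"increments": [[[0,0,0],[0,0,0],0],[[0,0,0],[0,0,0],0],[[0,0,0],[0,0,0],0],[[0,0,0],[0,0,0],0],[[0,0,0],[0,0,0],0]]}}

```text
clock: 12.33
eef_pos: [0.4711, -0.0579, 0.0576]
tool_rot: [0.767, 0.642, 0.001, 0.001]
ft_force: [-0.6, -0.4, 5.8]
grip_width: 0.0284
grasp_force: 59.1
```

Request:
{"api": "drive_tool", "payload": {"increments": [[[0,0,15],[0,0,0],0],[[0,0,30],[0,0,0],0],[[15,0,15],[0,0,0],0],[[0,0,0],[0,0,0],0]]}}

```text
clock: 12.67
eef_pos: [0.49, -0.0582, 0.1202]
tool_rot: [0.767, 0.642, 0.004, 0.003]
ft_force: [2.3, -0.3, -0.4]
grip_width: 0.0286
grasp_force: 59.5
```

Request:
{"api": "drive_tool", "payload": {"increments": [[[20,25,0],[0,0,0],0],[[20,29,0],[0,0,0],0],[[16,30,0],[0,0,0],0],[[15,30,0],[0,0,0],0],[[15,30,0],[0,0,0],0],[[15,30,0],[0,0,0],0],[[15,30,0],[0,0,0],0],[[10,30,0],[0,0,0],0]]}}

```text
clock: 13.33
eef_pos: [0.6111, 0.1774, 0.1144]
tool_rot: [0.767, 0.642, -0.001, -0.001]
ft_force: [0.8, 0.2, -1.0]
grip_width: 0.0284
grasp_force: 59.5
```

Request:
{"api": "drive_tool", "payload": {"increments": [[[10,30,0],[0,0,0],0],[[10,30,0],[0,0,0],0],[[0,0,0],[0,0,0],0],[[0,0,0],[0,0,0],0],[[0,0,0],[0,0,0],0]]}}

```text
clock: 13.75
eef_pos: [0.6298, 0.2356, 0.1145]
tool_rot: [0.767, 0.642, -0.002, -0.001]
ft_force: [-0.6, -0.7, -0.8]
grip_width: 0.0283
grasp_force: 59.6
```

```bash
python3 held.py round_small 0.06 p2
python3 - <<'E'
from fit import *
for c in ('scene','side','wrist'):
    p=camera(c)
    for d in silhouettes('nest_round_small',p)[:2]:
        v,u=np.nonzero(d['region']); x,i=fit('nest_round_small',[(p,d['region'])],at(p,[u.mean(),v.mean()],.006),False); print(c,round(d['conf'],2),np.round([1000*x[0],1000*x[1]]),round(i,2))
E
```

```text
eef [0.6298 0.2356 0.1145] width 0.028343540787647687 13.75 [-0.6 -0.7 -0.8]
scene 0.89 [631.9 236.4   0. ] 0.6
scene crop origin 348 241
side 0.58 [628.8 236.9   0. ] 0.66
side crop origin 134 226
wrist 0.96 [630.6 236.1   0. ] 0.89
wrist crop origin 120 40
scene 0.58 [629. 233.] 0.83
scene 0.39 [436. 161.] 0.26
side 0.9 [632. 237.] 0.81
wrist 0.6 [632. 235.] 0.59
```

View pics/p2.png

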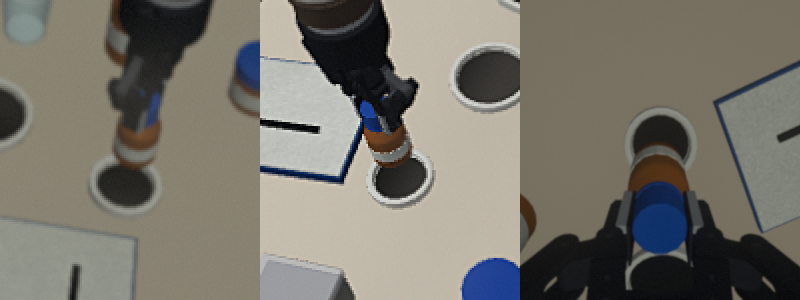

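The small round bottle is held upright over the small round nest. I'll lower it and release.

Request:
{"api": "drive_tool", "payload": {"increments": [[[1,0,-20],[0,0,0],0],[[0,0,-15],[0,0,0],0],[[0,0,-10],[0,0,0],0],[[0,0,-4],[0,0,0],0],[[0,0,-2],[0,0,0],0],[[0,0,-2],[0,0,0],0],[[0,0,-1],[0,0,0],0],[[0,0,0],[0,0,0],0]]}}

```text
clock: 15.02
eef_pos: [0.6325, 0.2364, 0.063]
tool_rot: [0.767, 0.642, 0.001, -0.0]
ft_force: [-0.3, -0.3, -1.4]
grip_width: 0.0285
grasp_force: 59.6
```

Request:
{"api": "drive_tool", "payload": {"increments": [[[0,0,-1],[0,0,0],0],[[0,0,-0.5],[0,0,0],0],[[0,0,0],[0,0,0],0]]}}

```text
clock: 15.27
eef_pos: [0.6326, 0.2364, 0.0618]
tool_rot: [0.767, 0.642, 0.001, -0.0]
ft_force: [-0.5, 0.1, 1.4]
grip_width: 0.0281
grasp_force: 59.9
```

Request:
{"api": "drive_tool", "payload": {"increments": [[[0,0,0],[0,0,0],0.5],[[0,0,0],[0,0,0],0.6],[[0,0,0],[0,0,0],0.7],[[0,0,0],[0,0,0],0.7],[[0,0,15],[0,0,0],0.7],[[0,0,30],[0,0,0],0.7],[[0,0,40],[0,0,0],0.7],[[0,0,40],[0,0,0],0.8]]}}

```text
clock: 15.93
eef_pos: [0.631, 0.2358, 0.1857]
tool_rot: [0.767, 0.642, -0.002, -0.001]
ft_force: [1.8, 0.6, 0.7]
grip_width: 0.0684
grasp_force: 0.0
```

Request:
{"api": "drive_tool", "payload": {"increments": [[[-23,-6,5],[0,0,0],0.9],[[-27,-7,0],[0,0,0],0.9],[[-27,-7,0],[0,0,0],0.9],[[-27,-7,0],[0,0,0],0.9],[[-27,-7,0],[0,0,0],0.9],[[-27,-7,0],[0,0,0],0.9],[[-28,-9,0],[0,0,0],0.9],[[0,0,0],[0,0,0],0.9]]}}

```text
clock: 16.6
eef_pos: [0.4398, 0.184, 0.1901]
tool_rot: [0.767, 0.642, -0.003, -0.001]
ft_force: [-0.5, -0.4, -0.3]
grip_width: 0.0769
grasp_force: 0.0
```

Run:
```python
from fit import *
o=get_obs(); print(o['eef_pos'].round(4),o['joint_pos'].round(2))
for c,q in (('wrist','round_large'),('side','round_small'),('scene','round_small'),('wrist','nest_round_large')):
    p=camera(c)
    if q=='round_small': save(c+'3',p['image'])
    for d in silhouettes(q,p)[:1]:
        v,u=np.nonzero(d['region']); x0=at(p,[u.mean(),v.mean()],.04)
        x,i=fit(q,[(p,d['region'])],x0,'square' in q); print(c,q,round(d['conf'],2),np.round([1000*x[0],1000*x[1],x[2]]),round(i,2))
```

```text
[0.4398 0.184  0.1901] [ 0.4   0.22 -0.13  1.23  0.    2.14]
wrist round_large 0.65 [443. 186.   0.] 0.96
side round_small 0.69 [634. 235.   0.] 0.91
scene round_small 0.83 [627. 237.   0.] 0.94
wrist nest_round_large 0.66 [607.  71.   0.] 0.96
```

Request:
{"api": "drive_tool", "payload": {"increments": [[[1,1,-25],[0,0,0],0.9],[[0,0,-30],[0,0,0],0.9],[[0,0,-20],[0,0,0],0.9],[[0,0,-10],[0,0,0],0.9],[[0,0,-5],[0,0,0],0.9],[[0,0,0],[0,0,0],0.9],[[0,0,0],[0,0,0],0.9]]}}

```text
clock: 17.58
eef_pos: [0.4476, 0.1874, 0.101]
tool_rot: [0.767, 0.642, 0.0, -0.0]
ft_force: [0.1, -0.8, 0.6]
grip_width: 0.0771
grasp_force: 0.0
```

Request:
{"api": "drive_tool", "payload": {"increments": [[[0,0,0],[0,0,0],0],[[0,0,0],[0,0,0],0],[[0,0,0],[0,0,0],0],[[0,0,0],[0,0,0],0],[[0,0,0],[0,0,0],0],[[0,0,0],[0,0,0],0]]}}

```text
clock: 18.08
eef_pos: [0.4473, 0.1877, 0.1021]
tool_rot: [0.767, 0.642, 0.001, -0.0]
ft_force: [-2.6, -0.4, 5.6]
grip_width: 0.0436
grasp_force: 60.3
```

Request:
{"api": "drive_tool", "payload": {"increments": [[[0,0,15],[0,0,0],0],[[0,0,30],[0,0,0],0],[[10,-8,15],[0,0,0],0],[[25,-18,0],[0,0,0],0],[[30,-22,0],[0,0,0],0],[[30,-22,0],[0,0,0],0],[[30,-22,0],[0,0,0],0],[[24,-16,0],[0,0,0],0]]}}

```text
clock: 18.75
eef_pos: [0.5976, 0.0769, 0.1602]
tool_rot: [0.767, 0.641, -0.0, 0.0]
ft_force: [-0.1, 0.1, -1.8]
grip_width: 0.0436
grasp_force: 62.3
```

Request:
{"api": "drive_tool", "payload": {"increments": [[[11,-8,0],[0,0,0],0],[[0,0,0],[0,0,0],0],[[0,0,0],[0,0,0],0],[[0,0,0],[0,0,0],0]]}}

```text
clock: 19.08
eef_pos: [0.6059, 0.0715, 0.16]
tool_rot: [0.767, 0.642, -0.001, -0.001]
ft_force: [-0.3, 0.7, -3.6]
grip_width: 0.0437
grasp_force: 62.3
```

```bash
python3 held.py round_large 0.06 p3
```

```text
eef [0.6059 0.0715 0.16  ] width 0.04374537328591326 19.0833 [-0.3  0.7 -3.6]
scene 0.98 [603.3  68.8   0. ] 0.79
scene crop origin 276 206
side 0.88 [605.4  70.    0. ] 0.83
side crop origin 181 174
wrist 0.64 [605.5  70.3   0. ] 0.93
wrist crop origin 120 40
```

View pics/p3.png

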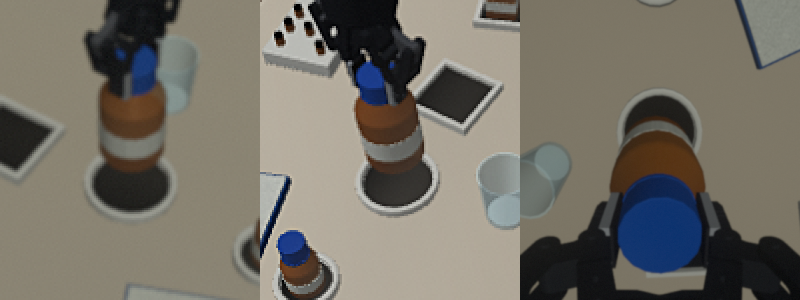

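The large round bottle is upright over the large round nest, and the small round one stands inside its own rim. I'll lower the large one.

Request:
{"api": "drive_tool", "payload": {"increments": [[[1,1,-20],[0,0,0],0],[[0,0,-15],[0,0,0],0],[[0,0,-10],[0,0,0],0],[[0,0,-4],[0,0,0],0],[[0,0,-2],[0,0,0],0],[[0,0,-1],[0,0,0],0],[[0,0,-1],[0,0,0],0],[[0,0,0],[0,0,0],0]]}}

```text
clock: 20.05
eef_pos: [0.6086, 0.0722, 0.1086]
tool_rot: [0.767, 0.642, 0.001, 0.0]
ft_force: [0.2, 0.2, -3.5]
grip_width: 0.0435
grasp_force: 62.5
```

Request:
{"api": "drive_tool", "payload": {"increments": [[[0,0,-1],[0,0,0],0],[[0,0,-0.5],[0,0,0],0],[[0,0,0],[0,0,0],0]]}}

```text
clock: 20.3
eef_pos: [0.6081, 0.0722, 0.1065]
tool_rot: [0.767, 0.642, 0.0, -0.0]
ft_force: [0.5, 0.1, -3.3]
grip_width: 0.0436
grasp_force: 62.5
```

Request:
{"api": "drive_tool", "payload": {"increments": [[[0,0,-0.5],[0,0,0],0],[[0,0,-0.5],[0,0,0],0],[[0,0,0],[0,0,0],0]]}}

```text
clock: 20.55
eef_pos: [0.6082, 0.0723, 0.1062]
tool_rot: [0.767, 0.642, 0.0, -0.0]
ft_force: [-1.1, -0.5, 1.6]
grip_width: 0.0436
grasp_force: 62.9
```

Request:
{"api": "drive_tool", "payload": {"increments": [[[0,0,0],[0,0,0],0.6],[[0,0,0],[0,0,0],0.7],[[0,0,0],[0,0,0],0.8],[[0,0,0],[0,0,0],0.9],[[0,0,15],[0,0,0],0.9],[[0,0,30],[0,0,0],0.9],[[0,0,40],[0,0,0],0.9],[[0,0,0],[0,0,0],0.9]]}}

```text
clock: 21.22
eef_pos: [0.6123, 0.0727, 0.1989]
tool_rot: [0.767, 0.642, 0.006, 0.004]
ft_force: [1.7, 0.1, 1.6]
grip_width: 0.0767
grasp_force: 0.0
```

Request:
{"api": "drive_tool", "payload": {"increments": [[[-12,-32,0],[0,0,0],0.9],[[-13,-34,0],[0,0,0],0.9],[[-13,-34,0],[0,0,0],0.9],[[-13,-34,0],[0,0,0],0.9],[[-13,-34,0],[0,0,0],0.9],[[-13,-34,0],[0,0,0],0.9],[[-13,-34,0],[0,0,0],0.9],[[-13,-34,0],[0,0,0],0.9]]}}

```text
clock: 21.88
eef_pos: [0.5045, -0.1994, 0.1906]
tool_rot: [0.767, 0.642, 0.0, 0.0]
ft_force: [-0.8, 1.2, -0.1]
grip_width: 0.0768
grasp_force: 0.0
```

Request:
{"api": "drive_tool", "payload": {"increments": [[[-13,-34,0],[0,0,0],0.9],[[-13,-34,0],[0,0,0],0.9],[[-12,-32,0],[0,0,0],0.9],[[-12,-29,0],[0,0,0],0.9],[[0,0,0],[0,0,0],0.9],[[0,0,0],[0,0,0],0.9],[[0,0,0],[0,0,0],0.9]]}}

```text
clock: 22.47
eef_pos: [0.4551, -0.3267, 0.1903]
tool_rot: [0.767, 0.641, 0.0, -0.0]
ft_force: [0.3, 0.1, -0.0]
grip_width: 0.0767
grasp_force: 0.0
```

Run:
```python
from fit import *
o=get_obs(); print(o['eef_pos'].round(4),o['joint_pos'].round(2),o['tool_rot'].round(3))
for c,q in (('wrist','square_large'),('side','round_large'),('scene','round_large')):
    p=camera(c)
    if c=='wrist': save('w4',p['image'])
    for d in silhouettes(q,p):
        if d['conf']<.4: continue
        v,u=np.nonzero(d['region']); x0=at(p,[u.mean(),v.mean()],.04)
        x,i=fit(q,[(p,d['region'])],x0,'square' in q); print(c,q,round(d['conf'],2),np.round(d['bbox']),np.round([1000*x[0],1000*x[1],x[2]],1),round(i,2))
```

```text
[ 0.4551 -0.3267  0.1903] [-0.62  0.38  0.09  1.28  0.    1.13] [ 0.767  0.641  0.    -0.   ]
wrist square_large 0.95 [ 74. 164. 209. 277.] [ 329.3 -294.9  -10.4] 0.97
wrist square_large 0.77 [231. 292. 332. 431.] [ 399.8 -440.5   37.8] 0.94
wrist square_large 0.76 [  1.   2. 172. 122.] [ 315.7 -176.1   25. ] 0.97
wrist square_large 0.62 [265. 167. 372. 288.] [ 455.5 -326.7   24.6] 0.96
side round_large 0.63 [226. 222. 265. 274.] [609.1  65.9   0. ] 0.96
scene round_large 0.83 [324. 250. 357. 312.] [598.1  67.3   0. ] 0.93
```

View pics/w4.png

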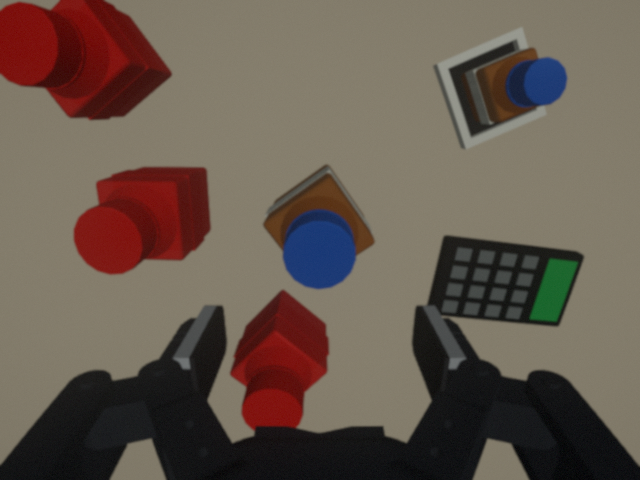

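The brown bottle with the blue cap at px (320,225) is the one under the gripper. The red look-alikes at (150,215), (280,355) and (80,55) are clear of the fingers. The small square bottle sits inside its nest at (495,85).

Request:
{"api": "drive_tool", "payload": {"increments": [[[0,0,-25],[0,0,0],0.9],[[0,0,-32],[0,0,0],0.9],[[0,0,-22],[0,0,0],0.9],[[0,0,-12],[0,0,0],0.9],[[0,0,-6],[0,0,0],0.9],[[0,0,0],[0,0,0],0.9],[[0,0,0],[0,0,0],0.9]]}}

```text
clock: 23.35
eef_pos: [0.4556, -0.3267, 0.0938]
tool_rot: [0.767, 0.642, 0.0, 0.0]
ft_force: [0.2, 0.4, -0.7]
grip_width: 0.0769
grasp_force: 0.0
```

Request:
{"api": "drive_tool", "payload": {"increments": [[[0,0,0],[0,0,0],0],[[0,0,0],[0,0,0],0],[[0,0,0],[0,0,0],0],[[0,0,0],[0,0,0],0],[[0,0,0],[0,0,0],0],[[0,0,0],[0,0,0],0]]}}

```text
clock: 23.85
eef_pos: [0.4557, -0.3274, 0.0949]
tool_rot: [0.767, 0.642, 0.0, 0.001]
ft_force: [-0.6, 0.9, 5.7]
grip_width: 0.0437
grasp_force: 60.9
```

Request:
{"api": "drive_tool", "payload": {"increments": [[[0,0,15],[0,0,0],0],[[0,0,30],[0,0,0],0],[[0,0,15],[0,0,0],0],[[0,0,0],[0,0,0],0]]}}

```text
clock: 24.18
eef_pos: [0.457, -0.3283, 0.157]
tool_rot: [0.767, 0.642, 0.001, 0.003]
ft_force: [0.4, -0.3, -1.7]
grip_width: 0.0432
grasp_force: 61.8
```

Request:
{"api": "drive_tool", "payload": {"increments": [[[15,25,0],[0,0,-4],0],[[19,32,0],[0,0,-4],0],[[20,33,0],[0,0,-4],0],[[20,33,0],[0,0,-4],0],[[20,33,0],[0,0,-4],0],[[20,33,0],[0,0,-4],0],[[20,33,0],[0,0,-4],0],[[16,28,0],[0,0,-4],0]]}}

```text
clock: 24.85
eef_pos: [0.6053, -0.0742, 0.1513]
tool_rot: [0.915, 0.404, -0.001, -0.001]
ft_force: [-0.5, -0.6, -2.5]
grip_width: 0.0434
grasp_force: 61.7
```

Request:
{"api": "drive_tool", "payload": {"increments": [[[0,0,0],[0,0,0],0],[[0,0,0],[0,0,0],0],[[0,0,0],[0,0,0],0]]}}

```text
clock: 25.1
eef_pos: [0.604, -0.0767, 0.1516]
tool_rot: [0.914, 0.406, -0.001, -0.001]
ft_force: [0.4, -0.0, -3.0]
grip_width: 0.0432
grasp_force: 61.8
```

```bash
python3 held.py square_large 0.062 p4
```

```text
eef [ 0.604  -0.0767  0.1516] width 0.04323156756792193 25.1 [ 0.4 -0.  -3. ]
scene 0.94 [ 6.066e+02 -7.490e+01 -2.000e-01] 0.9
scene crop origin 213 183
side 0.85 [603.7 -73.9  -5.9] 0.79
side crop origin 211 132
wrist 0.7 [606.9 -76.  -10.5] 0.91
wrist crop origin 120 40
```

View pics/p4.png

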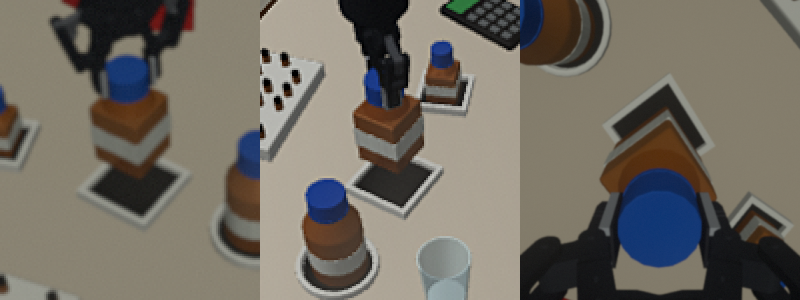

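The large square bottle hangs over its nest with its sides parallel to the nest's. I'll lower it.

Request:
{"api": "drive_tool", "payload": {"increments": [[[1,0,-20],[0,0,0],0],[[0,0,-15],[0,0,0],0],[[0,0,-10],[0,0,0],0],[[0,0,-4],[0,0,0],0],[[0,0,-2],[0,0,0],0],[[0,0,-1],[0,0,0],0],[[0,0,-1],[0,0,0],0],[[0,0,0],[0,0,0],0]]}}

```text
clock: 26.07
eef_pos: [0.6066, -0.0769, 0.1011]
tool_rot: [0.914, 0.405, 0.001, 0.0]
ft_force: [0.1, 0.2, -1.9]
grip_width: 0.0434
grasp_force: 61.9
```

Request:
{"api": "drive_tool", "payload": {"increments": [[[0,0,-0.5],[0,0,0],0],[[0,0,-0.5],[0,0,0],0],[[0,0,-0.5],[0,0,0],0],[[0,0,0],[0,0,0],0]]}}

```text
clock: 26.4
eef_pos: [0.6063, -0.0768, 0.0991]
tool_rot: [0.914, 0.405, 0.0, -0.0]
ft_force: [-0.1, -0.0, -1.9]
grip_width: 0.0434
grasp_force: 62.1
```

Request:
{"api": "drive_tool", "payload": {"increments": [[[0,0,-0.5],[0,0,0],0],[[0,0,-0.3],[0,0,0],0],[[0,0,0],[0,0,0],0]]}}

```text
clock: 26.65
eef_pos: [0.6064, -0.0766, 0.099]
tool_rot: [0.914, 0.405, 0.001, -0.0]
ft_force: [-1.5, 0.8, 4.2]
grip_width: 0.0435
grasp_force: 62.1
```

Request:
{"api": "drive_tool", "payload": {"increments": [[[0,0,0],[0,0,0],0.6],[[0,0,0],[0,0,0],0.7],[[0,0,0],[0,0,0],0.8],[[0,0,0],[0,0,0],0.9],[[0,0,15],[0,0,0],0.9],[[0,0,30],[0,0,0],0.9],[[0,0,40],[0,0,0],0.9],[[0,0,30],[0,0,0],0.9]]}}

```text
clock: 27.32
eef_pos: [0.6061, -0.0769, 0.215]
tool_rot: [0.914, 0.405, 0.0, -0.0]
ft_force: [0.3, 0.7, 0.7]
grip_width: 0.0766
grasp_force: 0.0
```

Request:
{"api": "drive_tool", "payload": {"increments": [[[-30,0,20],[0,0,0],0.9],[[-35,0,10],[0,0,0],0.9],[[-35,0,0],[0,0,0],0.9],[[-35,0,0],[0,0,0],0.9],[[-35,0,0],[0,0,0],0.9],[[-30,0,0],[0,0,0],0.9],[[0,0,0],[0,0,0],0.9]]}}

```text
clock: 27.9
eef_pos: [0.4001, -0.0764, 0.2428]
tool_rot: [0.914, 0.405, -0.002, -0.001]
ft_force: [0.4, -0.1, 0.4]
grip_width: 0.0769
grasp_force: 0.0
```

Run:
```python
from fit import *
import fit as F
_r=render
zz=[0]
F.render=lambda p,m,x:_r(p,m,[*x,zz[0]])
ims=[]
for c in ('scene','side'):
    p=camera(c); im=p['image']
    a=im[190:360,180:440] if c=='scene' else im[130:345,175:375]
    ims.append(cv2.resize(a,(440,400),interpolation=3) if c=='scene' else cv2.resize(a,(360,400),interpolation=3))
    for q in names:
        zz[0]=.004 if q[:2] in('ro','sq') else 0
        D=[d for d in silhouettes(q,p) if blob(p,d,q)<.2]
        for d in D[:1]:
            v,u=np.nonzero(d['region']); x0=at(p,[u.mean(),v.mean()],.006 if 'nest' in q else .04)
            x,i=fit(q,[(p,d['region'])],x0,'square' in q); print(c,q,round(d['conf'],2),np.round([1000*x[0],1000*x[1],x[2]]),round(i,2))
save('end',np.hstack(ims)); print(get_obs()['eef_pos'],get_obs()['clock'])
```

```text
scene round_large 0.82 [603.  70.   0.] 0.97
scene round_small 0.78 [628. 237.   0.] 0.93
scene square_large 0.94 [605. -77.  -6.] 0.95
scene square_small 0.93 [ 613. -250.   19.] 0.92
scene nest_round_large 0.67 [604.  71.   0.] 0.34
scene nest_round_small 0.89 [630. 235.   0.] 0.49
scene nest_square_large 0.96 [606. -77.  -7.] 0.38
scene jar 0.85 [452. 328.   0.] 0.87
scene beaker 0.61 [463.  58.   0.] 0.82
side round_large 0.6 [607.  68.   0.] 0.91
side round_small 0.78 [632. 237.   0.] 0.91
side square_large 0.81 [608. -75.  -4.] 0.94
side square_small 0.86 [ 616. -250.   13.] 0.93
side nest_round_large 0.77 [607.  74.   0.] 0.39
side nest_round_small 0.59 [631. 237.   0.] 0.47
side nest_square_large 0.95 [605. -76.  -8.] 0.43
side nest_square_small 0.68 [ 616. -250.   14.] 0.5
side jar 0.88 [457. 326.   0.] 0.88
side beaker 0.83 [473.  56.   0.] 0.83
[ 0.40601556 -0.07680443  0.24306597] 29.0
```

View pics/end.png

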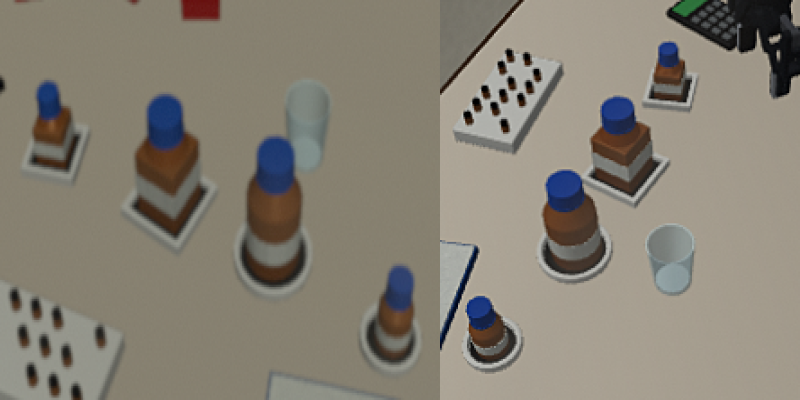

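All four bottles stand upright inside the rims of their own nests, with the square ones in line. The jar and beaker haven't moved, and the gripper is clear.

```bash
python3 -c "
from workcell import job_done; print(job_done())"
```

```text
the job is handed in; nothing more can be done
None
```

All four solvent bottles stand upright in their own nests, the square ones within a few degrees of the nests' sides. The jar, beaker and red look-alikes were left alone, and the job was handed in at about 29 s.

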